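# Put the tester's load weights and tips back in their own pockets

## Robot

A 6-joint arm with a two-finger parallel gripper is mounted at the origin on a cart in front of the work surface, level with it; the furniture and walls round the work are solid. World frame = base frame: x ahead of the robot, y to its left, z up, the work surface at z = 0. Lengths are in m, angles in rad, forces in N, time in s.
With the tool pointing down it reaches from about 0.35 to 0.975 m from the base axis. Payload 17.4 kg.
Tool frame: the origin (TCP) lies between the finger pads; the fingertips stand 8 mm ahead of it and the grasp point (between the pads) lies 11 mm behind it (robot.tip_extent is the distance from the TCP to the fingertips, in m); z points along the fingers, y is the line along which they close (so a half turn about z gives the same grasp; the last joint's range is limited). The gripper opens to 85 mm and grips with 20 to 120 N. Pads are 22 mm wide; open, the fingers measure 114 mm over their backs; the gripper's body (76 mm by 85 mm) begins 54 mm behind the grasp point. The pads swing forward as they close: fully open they stand 13 mm farther back than shut.
Start: joints at [1.308, 0.116, 1.442, -0, 1.584, -0.038], TCP at [0.15, 0.658, 0.239] pointing down, gripper open.
Joint ranges: [-2.83, 2.83], [-0.83, 2.19], [0.07, 2.5], [-1.14, 4.28], [0.01, 3], [-2.97, 2.97]. Speed limits (rad/s): [1.89, 1.89, 2.22, 3.14, 3.14, 3.14].

## Interface

Orientations are given as a unit quaternion [w, x, y, z].
In Python, from workcell import robot gives the robot as it stands.
- The arm moves only by the tool arm_command, never from a script. Its argument "rows" is a list of rows, each a list of 2 entries, a list of its own where there are three numbers: the shift along the tool's x, y, z in units of 50 mm (1.0 is 50 mm), then the turn, a rotation vector about the tool's x, y, z in units of 8 degrees (1.0 is 8 degrees). A call has 1 to 10 rows; each row shifts and turns the commanded pose from where the row before left it, along the tool's axes as they then stand; what a row does not reach is not made up. A row lasts 1/10 s, in which the tool goes at most 50 mm and 8.59 degrees, less where a joint would pass 70% of its speed; a pose out of reach is approached as far as the arm can. A call is refused whole if a number of a shift passes 1 or a number of a turn 1, either way. A call with a gripper value outside its range is refused whole. "grip" is the closure, from 0 (fully open) to 1 (shut), set as the call begins (left out, the last holds). The fingers move at their own pace and stop on an object; the grip force is fixed at half the most. Time passes only in rows, so rows that do not move let the fingers close. It gives the time, the measured TCP pose, the force, the opening and the grip force at its end, in the units of the state.
- robot.observe(): the state, without advancing time (a new reading comes with each control period).
- robot.grab_frame(name): name is "side" or "top" or "wrist"; returns a dict with "color" (400x640x3 uint8, blue, green, red), "fx", "fy", "cx", "cy" (pixels), "D" ([k1, k2, p1, p2, k3] as OpenCV has them; the pictures are not rectified), "R" (3x3) and "t" (3): a world point X has camera coordinates R X + t. Camera axes: x right, y down, z forward; pixel columns grow to the right and rows downward; lengths in m; the calibration is good to about 2 mm. A picture is of the moment at which its call begins. There is no depth.
- robot.job_done(): hands the job in; it is judged then, once.
Trained networks look in a picture, given as the dict that the camera call returned (one of the last four; its "shot" number tells which), for a name from the list of things; names that differ only in an ending like _2 or _b are one class to them, and where a whole thing is asked for, a point or a joint stands for the part that bears it (a point fixed in the world has none). Each returns a list of dicts, best first, with "conf" (0 to 1); they miss things now and then, are a little off and sometimes report something else, mostly with a low value. They report only what shows in the picture. A call takes as long as a camera call.
- robot.recognise(picture, label): "centre" ([x, y, z] in m, in world coordinates, good to about 4 mm: the middle of the surface that is visible of it).
- robot.regions_of(picture, label): "region" (400x640 bool, what is visible of it).
The state is a dict: "time": time; "joint_positions": joint angles; "qd": joint speeds; "joint_efforts": joint torques, N m; "tcp_pos": TCP position; "orientation": TCP orientation; "wrist_force": force on the tool from outside, world axes, zero at the start; "torque": the same for the moment, N m; "gripper_width": opening from 0.0 (shut) to 1.0 (fully open); "finger_force": force on a finger pad.
Only numpy, scipy, OpenCV 4.12 (cv2) and the standard library are available. Lean on these libraries where they do the work, as an engineer would, in place of code of your own. Each camera call takes 0.05 s, during which the arm holds its last target. There are 200 camera calls.

## Task

Somebody put the rub tester's four pieces back into the organiser tray wrongly: the two load weights stand on top of blocks whose pockets are too small for them, while the disc tip and the brass adaptor lie in the weights' wide pockets. Put every piece upright and fully down into the pocket that is cut to its own size, standing a piece on the tray's rubber pad (or on clear worktop) where you need room for the exchange. Do not tip any piece over.

Things in the scene. Friction and masses are not known exactly. Their poses are not given: they have to be found in the camera images.
- weight_big: The larger load weight: pale grey metal, a cylinder 52 mm wide and 26 mm high whose top rises to 32 mm round the middle, with a knob on top 14 mm wide from 32 to 46 mm height; 0.5 kg. Origin: centre of its underside, z up. Take it by the knob. At the start it stands on top of nest_disc, hiding that pocket; its own pocket is that of nest_500.
- weight_small: The smaller load weight: pale grey metal, a cylinder 42 mm wide and 18 mm high, a neck up to 24 mm and a knob 14 mm wide from 24 to 36 mm height; 0.2 kg. Origin: centre of its underside, z up. Take it by the knob. At the start it stands on top of nest_adaptor, hiding that pocket; its own pocket is that of nest_200.
- disc_tip: Disc-shaped rubbing tip: pale grey metal, a foot disc 29 mm wide and 7 mm high with an upright stem 12 mm wide on it, 22 mm high in all; 0.04 kg. Origin: centre of its underside, z up. Take it by the stem. At the start it stands on the pocket floor of nest_500 or nest_200, not always in the middle; its own pocket is that of nest_disc.
- adaptor: Turned brass adaptor, an upright spool 16 mm wide and 32 mm high; 0.04 kg. Origin: centre of its underside, z up. At the start it stands on the pocket floor of nest_500 or nest_200, not always in the middle; its own pocket is that of nest_adaptor.
- nest_500: Block with the widest pocket, for the larger weight. Square aluminium block 72.5 x 72.5 mm, 20 mm high, screwed down in the tray, with one round pocket in the middle of its top: 61 mm wide, 10 mm deep, black felt on the pocket floor. Origin: centre of the block's underside (the pocket floor is at +10 mm, the block's top at +20 mm along z); z up, y along the row, x across it.
- nest_200: Block with the second widest pocket, for the smaller weight. Square aluminium block 72.5 x 72.5 mm, 20 mm high, screwed down in the tray, with one round pocket in the middle of its top: 50 mm wide, 10 mm deep, black felt on the pocket floor. Origin: centre of the block's underside (the pocket floor is at +10 mm, the block's top at +20 mm along z); z up, y along the row, x across it.
- nest_disc: Block with the third widest pocket, for the disc tip. Square aluminium block 72.5 x 72.5 mm, 20 mm high, screwed down in the tray, with one round pocket in the middle of its top: 38 mm wide, 10 mm deep, black felt on the pocket floor. Origin: centre of the block's underside (the pocket floor is at +10 mm, the block's top at +20 mm along z); z up, y along the row, x across it.
- nest_adaptor: Round aluminium holder (the only round one of the row) 64 mm wide and 20 mm high, with the narrowest pocket, for the adaptor: 25 mm wide, 10 mm deep, in the middle of its top, black felt on the pocket floor. Fixed. Origin: centre of its underside (pocket floor at +10 mm, top at +20 mm along z); z up, y along the row, x across it.
- rest_pad: Block of the same size without a pocket, its flat top covered by a black rubber pad 64.5 mm square: a free place to stand one piece on. Origin: centre of its underside; the rubber top is at +20 mm. The four nests and this pad are the five cells of one straight row in a dark steel tray, 76 mm from centre to centre, in an order that changes from start to start; all five are fixed and turned alike.

How it is judged:
At the end, for the whole second after the job is handed in: Each of the four pieces stands at rest in its own pocket: underside within 3.5 mm of the pocket floor, within 7 to 8 mm of the pocket's centre line, upright within 0.1 rad (horizontal distance between weight_big and nest_500 below 0.008 m and z of weight_big in the frame of nest_500 below 0.0135 m and angle between each of weight_big, weight_small, disc_tip, adaptor's own z axis and vertical below 0.1 rad and linear speed of each of weight_big, weight_small, disc_tip, adaptor below 0.02 m/s and horizontal distance between weight_small and nest_200 below 0.007 m and z of weight_small in the frame of nest_200 below 0.0135 m and horizontal distance between disc_tip and nest_disc below 0.0075 m and z of disc_tip in the frame of nest_disc below 0.0135 m and horizontal distance between adaptor and nest_adaptor below 0.0075 m and z of adaptor in the frame of nest_adaptor below 0.0135 m); the robot touches nothing.
It fails at once if a piece is tipped over (more than 0.9 rad from upright) (angle between any of weight_big, weight_small, disc_tip, adaptor's own z axis and vertical above 0.9 rad).
It also fails if it takes over 115 s, if anything falls off the work surface, if the arm or the gripper's body presses on something with over 40 N, if the wrist force passes 120 N, or if a joint passes its speed limit or range.

## Working session

There is one attempt and no reset: what is moved stays moved. The work goes in short steps, Python scripts to look and compute and a tool call to move; the robot and the scene stay as the last step left them, time stands still between calls to the robot, and variables do not carry over. Pictures are saved under pics/ and viewed, at most 16 in all, crops included, and the job is handed in when it is done.

Besides the shell and the picture viewer there is one more tool, called after "Call:" as name(argument=value, ...), one argument or row to a line, values as JSON. arm_command: Moves the arm, as the interface text tells. Its arguments: {"type":"object","properties":{"rows":{"type":"array"},"grip":{"type":"number"}},"required":["rows"]}

```bash
mkdir -p pics; ls
cat > h.py <<'E'
import numpy as np, cv2
from workcell import robot
L=["weight_big","weight_small","disc_tip","adaptor","nest_500","nest_200","nest_disc","nest_adaptor","rest_pad"]
def ray(p,uv,z):
    K=np.array([[p["fx"],0,p["cx"]],[0,p["fy"],p["cy"]],[0,0,1]]);R=np.array(p["R"]);t=np.array(p["t"])
    n=cv2.undistortPoints(np.array([[uv]],float),K,np.array(p["D"]))[0,0]
    d=R.T@np.array([n[0],n[1],1]);c=-R.T@t
    return c+d*(z-c[2])/d[2]
def proj(p,X):
    K=np.array([[p["fx"],0,p["cx"]],[0,p["fy"],p["cy"]],[0,0,1]])
    return cv2.projectPoints(np.array(X,float).reshape(-1,3),cv2.Rodrigues(np.array(p["R"]))[0],np.array(p["t"]),K,np.array(p["D"]))[0][:,0]
E
python3 - <<'E'
from h import *
np.set_printoptions(precision=4,suppress=True)
s=robot.observe();print(s)
for c in("top","side","wrist"):
    p=robot.grab_frame(c);cv2.imwrite(f"pics/{c}0.png",p["color"])
    print(c,"cam at",-np.array(p["R"]).T@np.array(p["t"]))
    for l in L:
        r=robot.recognise(p,l)
        print(l,[(np.round(x["centre"],3),round(x["conf"],2),np.round(proj(p,x["centre"])[0])) for x in r[:2]])
E
```

```text
pics
{'time': 0.0, 'joint_positions': array([ 1.3082,  0.1164,  1.4423,  0.    ,  1.584 , -0.0378]), 'qd': array([-0.0016, -0.0001,  0.0001, -0.0013,  0.0008, -0.0005]), 'joint_efforts': array([ -0.0006, -73.198 , -63.2496,  -0.0001,   0.0063,   0.    ]), 'tcp_pos': array([0.1504, 0.6578, 0.2386]), 'orientation': array([-0.0001,  0.1122,  0.9937, -0.0005]), 'wrist_force': array([-0.2073, -0.4426,  0.0952]), 'torque': array([ 0.0214,  0.0456, -0.0257]), 'finger_force': 0.0, 'gripper_width': 0.9975099718765003}
top cam at [ 0.3488 -0.137   0.9503]
weight_big [(array([ 0.47 , -0.081,  0.05 ]), 0.6, array([291., 210.]))]
weight_small [(array([ 0.514, -0.312,  0.04 ]), 0.81, array([422., 185.]))]
disc_tip [(array([ 0.49 , -0.153,  0.017]), 0.56, array([332., 201.]))]
adaptor [(array([ 0.494, -0.234,  0.049]), 0.63, array([378., 196.]))]
nest_500 [(array([ 0.482, -0.156,  0.022]), 0.96, array([334., 205.])), (array([ 0.5  , -0.232,  0.016]), 0.56, array([375., 195.]))]
nest_200 [(array([ 0.482, -0.156,  0.022]), 0.96, array([334., 205.])), (array([ 0.5  , -0.232,  0.016]), 0.56, array([375
[... 687 characters left out ...]
, 227.])), (array([ 0.494, -0.234,  0.019]), 0.6, array([337., 248.]))]
nest_200 [(array([ 0.477, -0.155,  0.018]), 0.91, array([324., 227.])), (array([ 0.494, -0.234,  0.019]), 0.6, array([337., 248.]))]
nest_disc [(array([ 0.457, -0.102,  0.022]), 0.81, array([313., 213.]))]
nest_adaptor [(array([ 0.51 , -0.329,  0.019]), 0.61, array([352., 280.])), (array([ 0.503, -0.235,  0.028]), 0.2, array([341., 244.]))]
rest_pad [(array([ 0.44 , -0.003,  0.023]), 0.75, array([304., 191.]))]
wrist cam at [0.0818 0.6733 0.3735]
weight_big []
weight_small []
disc_tip []
adaptor []
nest_500 []
nest_200 []
nest_disc []
nest_adaptor []
rest_pad [(array([ 0.421, -0.001,  0.022]), 0.55, array([  3., 389.]))]
```

Run:
```python
import cv2
a=cv2.imread("pics/top0.png")[130:270,210:470];cv2.imwrite("pics/topc.png",cv2.resize(a,None,fx=3,fy=3,interpolation=cv2.INTER_CUBIC))
```

```text
(no output)
```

View pics/topc.png

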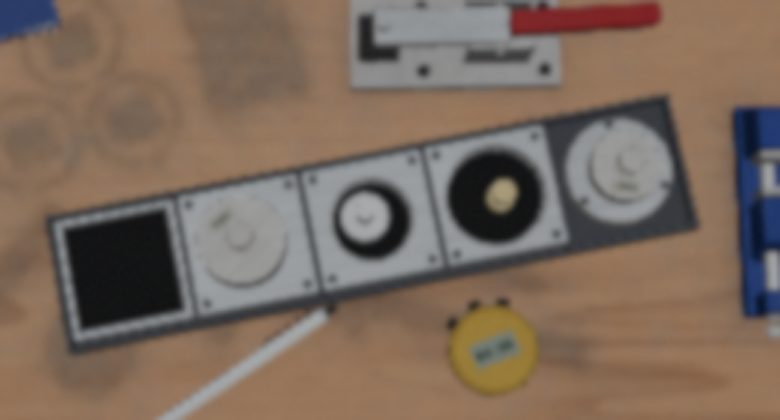

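View pics/side0.png

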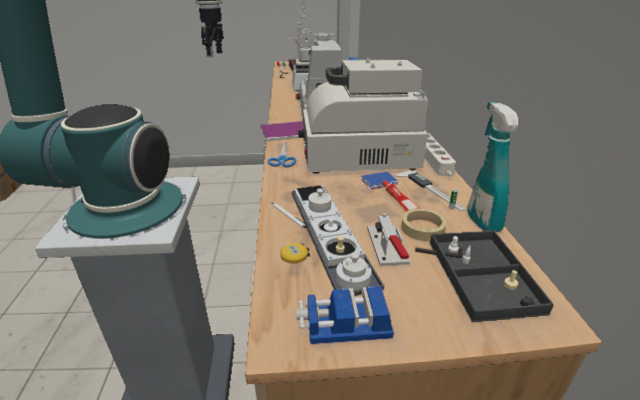

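The crop shows, left to right: rest_pad (124,268), nest_disc under weight_big (240,238), nest_200 holding disc_tip (372,220), nest_500 holding the adaptor (495,196) and nest_adaptor under weight_small (619,170). A tall machine stands behind the row at y > 0.

Run:
```python
from h import *
np.set_printoptions(precision=4,suppress=True)
p=robot.grab_frame("top")
for n,u,z in [("pad",(124,268),.02),("n200",(372,219.5),.02),("n500",(495,195.5),.02),("adN",(619,170),.02),("bigknob",(239,234),.066),("smallknob",(632,163),.056),("adaptor",(503,191),.04),("disc stem",(366,212),.03)]:
    q=(u[0]/3+210-1/3,u[1]/3+130-1/3); print(n,ray(p,q,z),ray(p,q,z+.003))
p=robot.grab_frame("side")
for u in [(305,165),(422,168),(262,130),(304,100)]: print(u,ray(p,u,0))
```

```text
pad [ 0.4591 -0.0066  0.02  ] [ 0.4587 -0.007   0.023 ]
n200 [ 0.4865 -0.1557  0.02  ] [ 0.4861 -0.1556  0.023 ]
n500 [ 0.5002 -0.23    0.02  ] [ 0.4997 -0.2297  0.023 ]
adN [ 0.5148 -0.3053  0.02  ] [ 0.5143 -0.3048  0.023 ]
bigknob [ 0.4723 -0.0786  0.066 ] [ 0.4719 -0.0788  0.069 ]
smallknob [ 0.5124 -0.3065  0.056 ] [ 0.5119 -0.3059  0.059 ]
adaptor [ 0.4996 -0.2328  0.04  ] [ 0.4991 -0.2325  0.043 ]
disc stem [ 0.4896 -0.152   0.03  ] [ 0.4892 -0.1519  0.033 ]
(305, 165) [0.4538 0.2024 0.    ]
(422, 168) [0.793  0.1557 0.    ]
(262, 130) [0.3139 0.5191 0.    ]
(304, 100) [0.4853 0.9059 0.    ]
```

```bash
cat >> h.py <<'E'
from scipy.spatial.transform import Rotation as Ro
np.set_printoptions(precision=4,suppress=True)
U=np.array([0.181,-0.983,0]);U/=np.linalg.norm(U)   # along the row, pad -> adaptor nest
def pose(s=None):
    s=s or robot.observe();q=s["orientation"];return np.array(s["tcp_pos"]),Ro.from_quat([q[1],q[2],q[3],q[0]])
DOWN=Ro.from_matrix(np.array([-U,[ -U[1],U[0],0],[0,0,-1]]).T)  # tool x=-U, y across the row
def plan(wps,rot=DOWN,step=.04,turn=7.,start=None):
    P,R=start or pose();segs=[]
    a=np.array(P)
    for w in wps: 
        w=np.array(w,float);n=max(1,int(np.ceil(np.linalg.norm(w-a)/step)));segs+=[a+(w-a)*(i+1)/n for i in range(n)];a=w
    tot=(R.inv()*rot).as_rotvec();N=max(len(segs),int(np.ceil(np.degrees(np.linalg.norm(tot))/turn)))
    while len(segs)<N: segs.append(a)
    rows=[];p=np.array(P);Rc=R
    for i,g in enumerate(segs):
        Rt=R*Ro.from_rotvec(tot*(i+1)/N)
        d=np.round(Rc.inv().apply(g-p)/.05,2);r=np.round(np.degrees((Rc.inv()*Rt).as_rotvec())/8,2)
        p=p+Rc.apply(d*.05);Rc=Rc*Ro.from_rotvec(np.radians(r*8))
        rows.append([(d+0.).tolist(),(r+0.).tolist()])
    for k in range(0,N,10): print(str(rows[k:k+10]).replace(" ",""))
    print("end",p)
E
python3 - <<'E'
from h import *
plan([(.25,.38,.25),(.37,.08,.26),(.49,-.22,.26)])
E
```

```text
[[[-0.4,-0.62,-0.03],[0.0,0.0,0.32]],[[-0.42,-0.61,-0.02],[0.0,0.0,0.32]],[[-0.45,-0.58,-0.03],[0.0,0.0,0.32]],[[-0.48,-0.56,-0.03],[0.0,0.0,0.32]],[[-0.5,-0.54,-0.02],[0.0,0.0,0.32]],[[-0.53,-0.52,-0.03],[0.0,0.0,0.32]],[[-0.55,-0.5,-0.03],[0.0,0.0,0.32]],[[-0.57,-0.47,-0.02],[0.0,0.0,0.32]],[[-0.59,-0.41,-0.03],[0.0,0.0,0.33]],[[-0.6,-0.38,-0.02],[0.0,0.0,0.32]]]
[[[-0.63,-0.36,-0.02],[0.0,0.0,0.32]],[[-0.64,-0.32,-0.02],[0.0,0.0,0.32]],[[-0.65,-0.3,-0.03],[0.0,0.0,0.32]],[[-0.67,-0.27,-0.02],[0.0,0.0,0.32]],[[-0.67,-0.24,-0.02],[0.0,0.0,0.32]],[[-0.69,-0.21,-0.02],[0.0,0.0,0.32]],[[-0.7,-0.17,-0.02],[0.0,0.0,0.32]],[[-0.7,-0.15,0.0],[0.0,0.0,0.32]],[[-0.71,-0.11,0.0],[0.0,0.0,0.32]],[[-0.71,-0.09,0.0],[0.0,0.0,0.32]]]
[[[-0.72,-0.05,0.0],[0.0,0.0,0.32]],[[-0.71,-0.02,0.0],[0.0,0.0,0.32]],[[-0.72,0.02,0.0],[0.0,0.0,0.32]],[[-0.72,0.04,0.0],[0.0,0.0,0.32]],[[-0.71,0.08,0.0],[0.0,0.0,0.33]],[[-0.71,0.11,0.0],[0.0,0.0,0.32]]]
end [ 0.4899 -0.2199  0.2598]
```

Call:
arm_command(
  rows=[
    [[-0.4,-0.62,-0.03],[0,0,0.32]],
    [[-0.42,-0.61,-0.02],[0,0,0.32]],
    [[-0.45,-0.58,-0.03],[0,0,0.32]],
    [[-0.48,-0.56,-0.03],[0,0,0.32]],
    [[-0.5,-0.54,-0.02],[0,0,0.32]],
    [[-0.53,-0.52,-0.03],[0,0,0.32]],
    [[-0.55,-0.5,-0.03],[0,0,0.32]],
    [[-0.57,-0.47,-0.02],[0,0,0.32]],
    [[-0.59,-0.41,-0.03],[0,0,0.32]],
    [[-0.6,-0.38,-0.02],[0,0,0.32]],
  ],
  grip=0.5,
)

```text
time: 2.6
tcp_pos: [0.2768, 0.3121, 0.2526]
orientation: [0.0, 0.33, 0.944, 0.0]
wrist_force: [1.3, 0.2, -0.2]
gripper_width: 0.5
finger_force: 0.0
```

Call:
arm_command(
  rows=[
    [[-0.63,-0.36,-0.02],[0,0,0.32]],
    [[-0.64,-0.32,-0.02],[0,0,0.32]],
    [[-0.65,-0.3,-0.03],[0,0,0.32]],
    [[-0.67,-0.27,-0.02],[0,0,0.32]],
    [[-0.67,-0.24,-0.02],[0,0,0.32]],
    [[-0.69,-0.21,-0.02],[0,0,0.32]],
    [[-0.7,-0.17,-0.02],[0,0,0.32]],
    [[-0.7,-0.15,0],[0,0,0.32]],
    [[-0.71,-0.11,0],[0,0,0.32]],
    [[-0.71,-0.09,0],[0,0,0.32]],
  ],
)

```text
time: 3.6
tcp_pos: [0.4106, -0.0214, 0.2601]
orientation: [0.0, 0.531, 0.847, 0.0]
wrist_force: [0.7, 0.8, 0.2]
gripper_width: 0.501
finger_force: 0.0
```

Call:
arm_command(
  rows=[
    [[-0.72,-0.05,0],[0,0,0.32]],
    [[-0.71,-0.02,0],[0,0,0.32]],
    [[-0.72,0.02,0],[0,0,0.32]],
    [[-0.72,0.04,0],[0,0,0.32]],
    [[-0.71,0.08,0],[0,0,0.32]],
    [[-0.71,0.11,0],[0,0,0.32]],
    [[0,0,0],[0,0,0]],
  ],
)

```text
time: 4.3
tcp_pos: [0.4913, -0.2225, 0.259]
orientation: [-0.0, 0.641, 0.768, -0.0]
wrist_force: [1.0, 0.7, -0.4]
gripper_width: 0.497
finger_force: 0.0
```

Run:
```python
from h import *
print(pose()[0],pose()[1].as_matrix(),robot.observe()["joint_positions"])
p=robot.grab_frame("wrist");cv2.imwrite("pics/w1.png",p["color"])
print(-np.array(p["R"]).T@p["t"],p["R"])
for l in L:
    r=robot.recognise(p,l)
    print(l,[(np.round(x["centre"],3),round(x["conf"],2),np.round(proj(p,x["centre"])[0])) for x in r[:2]])
```

```text
[ 0.4913 -0.2225  0.259 ] [[-0.1793  0.9838 -0.0012]
 [ 0.9838  0.1793  0.    ]
 [ 0.0002 -0.0012 -1.    ]] [-0.4723 -0.1852  1.7036 -0.0005  1.6243 -0.6526]
[ 0.4795 -0.153   0.3932] [[ 0.9838  0.1795 -0.0018]
 [ 0.1728 -0.9443  0.2802]
 [ 0.0486 -0.276  -0.9599]]
weight_big [(array([ 0.495, -0.236,  0.045]), 0.62, array([319., 180.]))]
weight_small [(array([ 0.513, -0.301,  0.04 ]), 0.85, array([323., 227.]))]
disc_tip [(array([ 0.492, -0.154,  0.017]), 0.72, array([327., 113.])), (array([ 0.463, -0.036,  0.024]), 0.4, array([323.,   6.]))]
adaptor []
nest_500 [(array([ 0.488, -0.158,  0.025]), 0.87, array([324., 116.]))]
nest_200 [(array([ 0.488, -0.158,  0.025]), 0.87, array([324., 116.]))]
nest_disc [(array([ 0.48 , -0.096,  0.027]), 0.67, array([327.,  63.]))]
nest_adaptor [(array([ 0.512, -0.287,  0.018]), 0.75, array([324., 212.]))]
rest_pad [(array([ 0.462, -0.034,  0.026]), 0.91, array([322.,   3.]))]
```

View pics/w1.png

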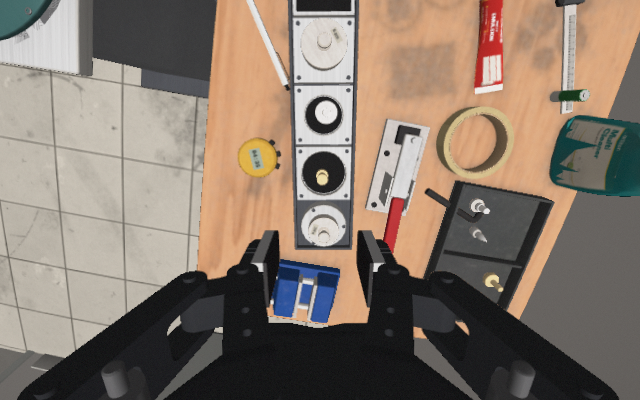

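The picture shows the row running down columns 295–355: pad (323,3), weight_big knob (323,42), disc tip (326,112), adaptor (322,175), weight_small (323,228), with a blue vice beyond (305,290). I enlarge the row.

Run:
```python
import cv2
a=cv2.imread("pics/w1.png")[10:255,285:365]
a=cv2.rotate(a,cv2.ROTATE_90_COUNTERCLOCKWISE);cv2.imwrite("pics/w1c.png",cv2.resize(a,None,fx=3.2,fy=3.2,interpolation=cv2.INTER_CUBIC));print(a.shape)
```

```text
(80, 245, 3)
```

View pics/w1c.png

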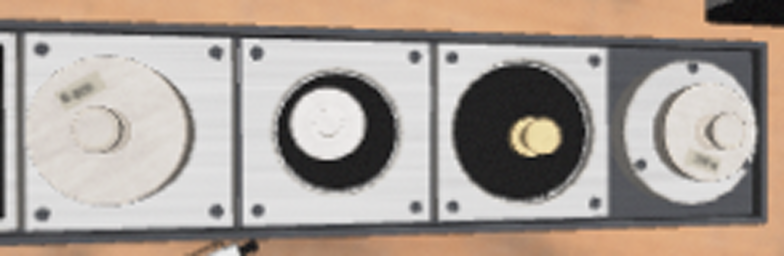

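Run:
```python
from h import *
p=robot.grab_frame("wrist")
def px(X,Y): return (364-(Y+.5)/3.2+.5, 10+(X+.5)/3.2-.5)
S={"disc":[(41,48),(216,52),(43,213),(217,211)],"200":[(257,53),(415,57),(258,210),(416,207)],"500":[(452,57),(595,60),(453,206),(595,203)]}
for z in(.02,.023):
  c=[]
  for k,v in S.items():
    q=np.array([ray(p,px(*u),z) for u in v]);c.append(q.mean(0));print(z,k,q.mean(0),"sides",np.linalg.norm(q[0]-q[1]),np.linalg.norm(q[0]-q[2]))
  d=c[2]-c[0];print(np.linalg.norm(d),d/np.linalg.norm(d))
for n,u,z in [("bigknob",(94,129),.066),("smallknob",(728,131),.056),("adaptor",(543,136),.042),("disc stem",(328,123),.032),("disc foot",(328,124),.017),("adN",(688,131),.02)]: print(n,ray(p,px(*u),z),ray(p,px(*u),z+.003)[:2])
```

```text
0.02 disc [ 0.472  -0.0787  0.02  ] sides 0.061853981395057996 0.06149571631200942
0.02 200 [ 0.4863 -0.1541  0.02  ] sides 0.0615318466139615 0.06163412998382567
0.02 500 [ 0.5009 -0.2295  0.02  ] sides 0.06192532070991988 0.061749147937433115
0.1536123173300671 [ 0.188  -0.9822  0.    ]
0.023 disc [ 0.4721 -0.0792  0.023 ] sides 0.061358150235360724 0.06100275706108174
0.023 200 [ 0.4862 -0.1541  0.023 ] sides 0.06103859773689965 0.061140061187322126
0.023 500 [ 0.5007 -0.2289  0.023 ] sides 0.061428917683150834 0.06125415713907878
0.15238093704172181 [ 0.188  -0.9822  0.    ]
bigknob [ 0.4713 -0.0762  0.066 ] [ 0.4714 -0.0769]
smallknob [ 0.515  -0.3051  0.056 ] [ 0.5147 -0.3037]
adaptor [ 0.4992 -0.2323  0.042 ] [ 0.499  -0.2316]
disc stem [ 0.4886 -0.1497  0.032 ] [ 0.4885 -0.1497]
disc foot [ 0.4886 -0.1497  0.017 ] [ 0.4886 -0.1497]
adN [ 0.5152 -0.3024  0.02  ] [ 0.5149 -0.3012]
```

```bash
cat >> h.py <<'E'
U=np.array([.186,-.9825,0]);U/=np.linalg.norm(U)
DOWN=Ro.from_matrix(np.array([-U,[ -U[1],U[0],0],[0,0,-1]]).T)
N2=np.array([.4863,-.1547,0]);C={n:N2+.076*k*U for n,k in zip(["pad","disc","n200","n500","ad"],[-2,-1,0,1,2])}
E
python3 - <<'E'
from h import *
print(robot.tip_extent, C)
plan([(.4888,-.1505,.12),(.4888,-.1505,.045)])
E
```

```text
0.008 {'pad': array([ 0.458 , -0.0054,  0.    ]), 'disc': array([ 0.4722, -0.08  ,  0.    ]), 'n200': array([ 0.4863, -0.1547,  0.    ]), 'n500': array([ 0.5004, -0.2294,  0.    ]), 'ad': array([ 0.5146, -0.304 ,  0.    ])}
[[[0.34,0.05,0.7],[0.0,0.0,0.0]],[[0.34,0.06,0.7],[0.0,0.0,0.01]],[[0.34,0.05,0.7],[0.0,0.0,0.0]],[[0.34,0.05,0.7],[0.0,0.0,0.0]],[[0.0,0.0,0.75],[0.0,0.0,0.01]],[[0.0,0.0,0.75],[0.0,0.0,0.0]]]
end [ 0.4886 -0.1505  0.045 ]
```

Call:
arm_command(
  rows=[
    [[0.34,0.05,0.7],[0,0,0]],
    [[0.34,0.06,0.7],[0,0,0]],
    [[0.34,0.05,0.7],[0,0,0]],
    [[0.34,0.05,0.7],[0,0,0]],
    [[0,0,0.6],[0,0,0]],
    [[0,0,0.6],[0,0,0]],
    [[0,0,0.3],[0,0,0]],
    [[0,0,0],[0,0,0]],
    [[0,0,0],[0,0,0]],
  ],
  grip=0.5,
)

```text
time: 5.75
tcp_pos: [0.4891, -0.1511, 0.046]
orientation: [0.0, 0.639, 0.769, 0.0]
wrist_force: [-0.3, -0.7, -0.1]
gripper_width: 0.5
finger_force: 0.0
```

Run:
```python
from h import *
print(pose()[0])
p=robot.grab_frame("wrist");cv2.imwrite("pics/w2.png",p["color"])
print(proj(p,pose()[0]),proj(p,pose()[0]-[0,0,.02]))
```

```text
[ 0.4891 -0.1511  0.046 ]
[[316.8427 250.4823]] [[316.9367 234.4453]]
```

View pics/w2.png

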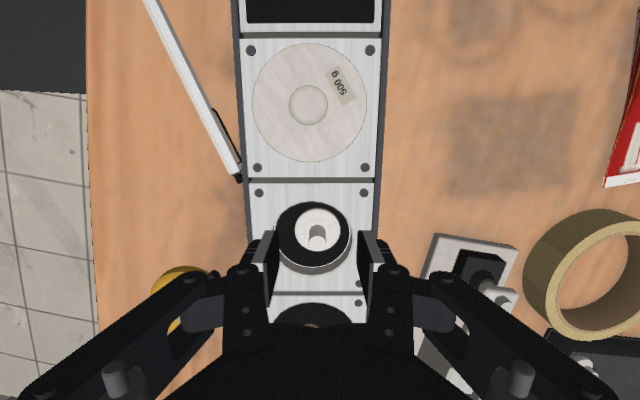

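The disc tip stands between the open fingers, its foot's centre at about (317.5,229) and its stem at (317,235).

Run:
```python
from h import *
p=robot.grab_frame("wrist")
print(ray(p,(317.5,229),.0195),ray(p,(317,241),.0345),ray(p,(308,105),.0685), proj(p,[[.4888,-.1505,.0195],[.4888,-.1505,.0345]]))
a=p["color"][190:280,260:380];cv2.imwrite("pics/w2c.png",cv2.resize(a,None,fx=5,fy=5,interpolation=cv2.INTER_CUBIC))
plan([(.4888,-.1505,.0325)],step=.01)
```

```text
[ 0.4899 -0.1509  0.0195] [ 0.4897 -0.1518  0.0345] [ 0.473  -0.0803  0.0685] [[315.9355 228.0525]
 [315.8028 238.6592]]
[[[0.01,0.0,0.14],[0.01,0.0,0.01]],[[0.01,-0.01,0.14],[0.0,0.01,0.01]]]
end [ 0.4888 -0.1503  0.0326]
```

View pics/w2c.png

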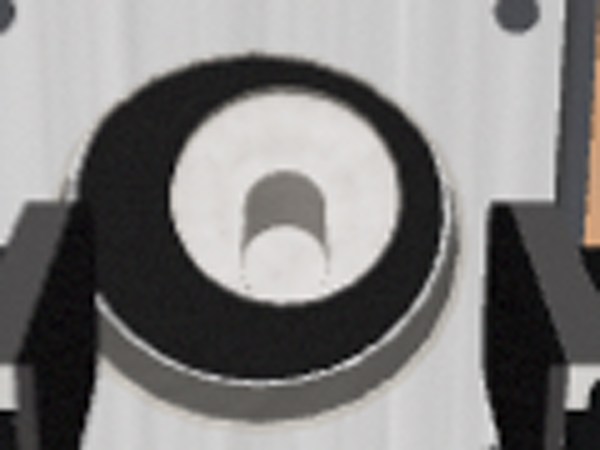

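Call:
arm_command(
  rows=[
    [[0,0.01,0.13],[0,0,0]],
    [[0,0,0.13],[0,0,0]],
    [[0,0,0],[0,0,0]],
  ],
)

```text
time: 6.15
tcp_pos: [0.4886, -0.1506, 0.0309]
orientation: [-0.001, 0.639, 0.769, -0.0]
wrist_force: [-0.6, 0.5, -0.0]
gripper_width: 0.502
finger_force: 0.0
```

Call:
arm_command(
  rows=[
    [[0,0,0],[0,0,0]],
    [[0,0,0],[0,0,0]],
    [[0,0,0],[0,0,0]],
    [[0,0,0],[0,0,0]],
    [[0,0,0],[0,0,0]],
    [[0,0,0],[0,0,0]],
  ],
  grip=1.0,
)

```text
time: 6.75
tcp_pos: [0.4892, -0.1508, 0.0321]
orientation: [0.0, 0.639, 0.769, 0.0]
wrist_force: [-0.5, 0.5, 5.2]
gripper_width: 0.083
finger_force: 58.9
```

Call:
arm_command(
  rows=[
    [[0,0,-0.1],[0,0,0]],
    [[0,0,-0.2],[0,0,0]],
    [[0,0,-0.2],[0,0,0]],
    [[0,0,0],[0,0,0]],
  ],
)

```text
time: 7.15
tcp_pos: [0.4898, -0.151, 0.0588]
orientation: [0.001, 0.639, 0.769, 0.0]
wrist_force: [-0.5, 0.4, -0.0]
gripper_width: 0.081
finger_force: 58.6
```

Run:
```python
from h import *
print(pose()[0],robot.observe()["gripper_width"],robot.observe()["wrist_force"])
p=robot.grab_frame("wrist")
a=p["color"][150:310,220:420];q=robot.grab_frame("side")["color"][180:280,280:390]
b=np.zeros((480,800,3),np.uint8);b[:400,:500]=cv2.resize(a,(500,400));b[:270,500:]=cv2.resize(q,(297,270)) if 0 else cv2.resize(q,(300,270))
cv2.imwrite("pics/w3.png",b)
```

```text
[ 0.4898 -0.151   0.0588] 0.08111835821443761 [-0.4983  0.3842 -0.0372]
```

View pics/w3.png

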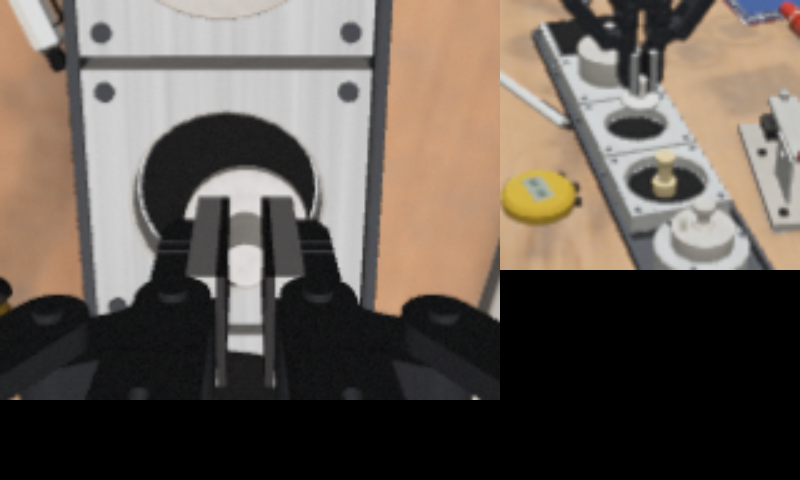

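The disc tip hangs upright between the pads, gripped by its stem, clear of the pocket.

Run:
```python
from h import *
plan([(.4898,-.151,.11),(.458,-.0054,.11),(.458,-.0054,.047)])
```

```text
[[[0.0,0.01,-0.53],[0.0,0.0,0.0]],[[-0.01,0.0,-0.53],[0.0,0.0,0.0]],[[0.75,-0.02,0.0],[0.0,0.0,0.01]],[[0.74,-0.03,0.0],[0.0,0.0,0.0]],[[0.75,-0.02,0.0],[0.0,0.0,0.0]],[[0.74,-0.02,0.0],[0.0,0.0,0.0]],[[0.0,0.0,0.63],[0.0,0.0,0.0]],[[0.0,0.0,0.63],[0.01,0.0,0.01]]]
end [ 0.4582 -0.0055  0.0472]
```

Call:
arm_command(
  rows=[
    [[0,0,-0.53],[0,0,0]],
    [[0,0,-0.53],[0,0,0]],
    [[0.4,-0.01,0],[0,0,0]],
    [[0.75,-0.02,0],[0,0,0]],
    [[0.75,-0.02,0],[0,0,0]],
    [[0.75,-0.02,0],[0,0,0]],
    [[0.33,-0.01,0],[0,0,0]],
    [[0,0,0],[0,0,0]],
    [[0,0,0.6],[0,0,0]],
    [[0,0,0.5],[0,0,0]],
  ],
)

```text
time: 8.25
tcp_pos: [0.458, -0.0056, 0.054]
orientation: [0.0, 0.639, 0.769, 0.0]
wrist_force: [0.3, -0.5, -1.0]
gripper_width: 0.081
finger_force: 58.6
```

Call:
arm_command(
  rows=[
    [[0,0,0.1],[0,0,0]],
    [[0,0,0.05],[0,0,0]],
    [[0,0,0.05],[0,0,0]],
    [[0,0,0],[0,0,0]],
    [[0,0,0],[0,0,0]],
  ],
)

```text
time: 8.75
tcp_pos: [0.4582, -0.0051, 0.0456]
orientation: [0.0, 0.639, 0.769, 0.0]
wrist_force: [-0.1, 1.1, 0.0]
gripper_width: 0.082
finger_force: 58.6
```

Call:
arm_command(
  rows=[
    [[0,0,0.02],[0,0,0]],
    [[0,0,0.02],[0,0,0]],
    [[0,0,0.01],[0,0,0]],
    [[0,0,0],[0,0,0]],
  ],
)

```text
time: 9.15
tcp_pos: [0.4577, -0.005, 0.0422]
orientation: [-0.0, 0.639, 0.769, -0.0]
wrist_force: [0.3, 1.1, -1.1]
gripper_width: 0.078
finger_force: 58.6
```

Call:
arm_command(
  rows=[
    [[0,0,0.02],[0,0,0]],
    [[0,0,0],[0,0,0]],
  ],
)

```text
time: 9.35
tcp_pos: [0.458, -0.005, 0.042]
orientation: [0.0, 0.639, 0.769, 0.0]
wrist_force: [-5.6, 0.0, 9.9]
gripper_width: 0.081
finger_force: 60.1
```

Contact. Release and rise, then head for weight_small.

Call:
arm_command(
  rows=[
    [[0,0,0],[0,0,0]],
    [[0,0,0],[0,0,0]],
    [[0,0,0],[0,0,0]],
    [[0,0,0],[0,0,0]],
    [[0,0,-0.4],[0,0,0]],
    [[0,0,-0.8],[0,0,0]],
    [[0,0,-0.9],[0,0,0]],
    [[0,0,0],[0,0,0]],
  ],
  grip=0.5,
)

```text
time: 10.15
tcp_pos: [0.4599, -0.0051, 0.1523]
orientation: [0.003, 0.639, 0.769, 0.002]
wrist_force: [0.1, 0.3, -0.4]
gripper_width: 0.503
finger_force: 0.0
```

Run:
```python
from h import *
S=(.5144,-.3045)
plan([(S[0],S[1],.145),(S[0],S[1],.09)],step=.042)
p=robot.grab_frame("top")
for l in("disc_tip","weight_small"): print([(x["centre"],x["conf"]) for x in robot.recognise(p,l)][:2])
```

```text
[[[-0.76,0.0,0.02],[0.01,0.0,0.0]],[[-0.76,-0.01,0.02],[0.0,0.0,0.0]],[[-0.76,0.0,0.02],[0.01,0.0,0.0]],[[-0.76,0.0,0.02],[0.0,0.01,0.01]],[[-0.76,-0.01,0.02],[0.01,0.0,0.0]],[[-0.76,0.0,0.02],[0.0,0.0,0.0]],[[-0.77,0.0,0.01],[0.01,0.0,0.0]],[[-0.76,0.0,0.02],[0.0,0.0,0.0]],[[0.0,0.0,0.55],[0.01,0.0,0.0]],[[0.0,0.0,0.55],[0.01,0.0,0.01]]]
end [ 0.5146 -0.3047  0.0902]
[]
[([0.5134, -0.3073, 0.0388], 0.64)]
```

Call:
arm_command(
  rows=[
    [[-0.76,0,0.02],[0,0,0]],
    [[-0.76,-0.01,0.02],[0,0,0]],
    [[-0.76,0,0.02],[0,0,0]],
    [[-0.76,0,0.02],[0,0,0]],
    [[-0.76,-0.01,0.02],[0,0,0]],
    [[-0.76,0,0.02],[0,0,0]],
    [[-0.76,0,0.02],[0,0,0]],
    [[-0.76,0,0.02],[0,0,0]],
    [[0,0,0.7],[0,0,0]],
    [[0,0,0.55],[0,0,0]],
  ],
)

```text
time: 11.3
tcp_pos: [0.5117, -0.3046, 0.0726]
orientation: [-0.001, 0.64, 0.769, -0.0]
wrist_force: [0.0, 0.2, -0.4]
gripper_width: 0.501
finger_force: 0.0
```

Call:
arm_command(
  rows=[
    [[0,0,0],[0,0,0]],
    [[0,0,0],[0,0,0]],
  ],
)

```text
time: 11.5
tcp_pos: [0.5122, -0.3037, 0.0752]
orientation: [-0.001, 0.639, 0.769, -0.0]
wrist_force: [-0.0, 0.6, 0.1]
gripper_width: 0.503
finger_force: 0.0
```

Run:
```python
from h import *
print(pose()[0])
p=robot.grab_frame("wrist");print(proj(p,[[.5146,-.304,.0585],[.458,-.0054,.0425]]))
a=p["color"][:280,200:440];cv2.imwrite("pics/w4.png",cv2.resize(a,None,fx=2.1,fy=2.1,interpolation=cv2.INTER_CUBIC))
```

```text
[ 0.5122 -0.3037  0.0752]
[[ 320.5877  237.466 ]
 [ 319.4227 -313.3225]]
```

View pics/w4.png

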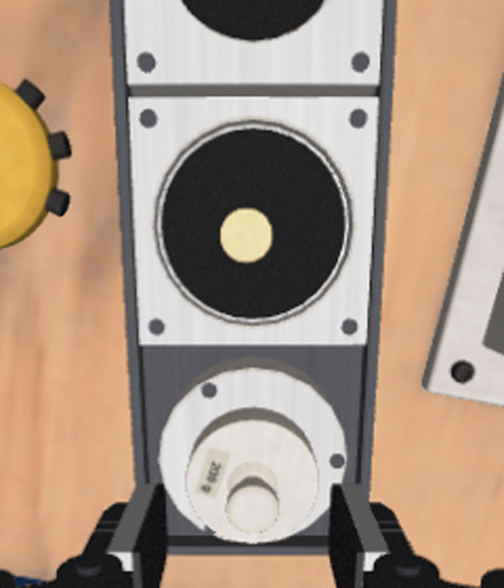

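Knob of weight_small at (320,242), adaptor top at (317,112), nest_500 pocket centred about (321,106), weight slightly toward −y.

Run:
```python
from h import *
p=robot.grab_frame("wrist")
f=lambda X,Y,z:ray(p,(200+(X+.5)/2.1-.5,(Y+.5)/2.1-.5),z)
print("knob",f(252,508,.0585),"foot",f(253,479,.0405),"adN",f(253,460,.0225),"adaptor",f(246,235,.0445),"n500",f(254,222,.0225))
print(np.mean([f(*u,.0225) for u in[(148,118),(359,118),(156,327),(350,327)]],0))
plan([(.5135,-.306,.0565)],step=.012)
```

```text
knob [ 0.5154 -0.3077  0.0585] foot [ 0.5156 -0.3065  0.0405] adN [ 0.5159 -0.3073  0.0225] adaptor [ 0.5001 -0.2351  0.0445] n500 [ 0.5017 -0.231   0.0225]
[ 0.5017 -0.2323  0.0225]
[[[-0.02,0.0,0.21],[0.0,0.0,0.01]],[[-0.02,0.0,0.2],[0.01,0.01,0.01]]]
end [ 0.5135 -0.3061  0.0567]
```

Call:
arm_command(
  rows=[
    [[-0.03,0.03,0.19],[0,0,0]],
    [[0,0,0.18],[0,0,0]],
    [[0,0,0],[0,0,0]],
    [[0,0,0],[0,0,0]],
  ],
)

```text
time: 12.0
tcp_pos: [0.5142, -0.3051, 0.057]
orientation: [-0.0, 0.639, 0.769, -0.0]
wrist_force: [0.3, -0.2, 0.1]
gripper_width: 0.504
finger_force: 0.0
```

Call:
arm_command(
  rows=[
    [[0,0,0],[0,0,0]],
    [[0,0,0],[0,0,0]],
    [[0,0,0],[0,0,0]],
    [[0,0,0],[0,0,0]],
    [[0,0,0],[0,0,0]],
    [[0,0,0],[0,0,0]],
  ],
  grip=1.0,
)

```text
time: 12.6
tcp_pos: [0.5143, -0.3055, 0.0578]
orientation: [0.0, 0.639, 0.769, -0.0]
wrist_force: [-4.1, -0.6, 5.6]
gripper_width: 0.119
finger_force: 58.7
```

Call:
arm_command(
  rows=[
    [[0,0,-0.1],[0,0,0]],
    [[0,0,-0.3],[0,0,0]],
    [[0,0,-0.5],[0,0,0]],
    [[0,0,-0.2],[0,0,0]],
    [[0,0,0],[0,0,0]],
  ],
)

```text
time: 13.1
tcp_pos: [0.515, -0.3056, 0.1145]
orientation: [0.002, 0.639, 0.769, 0.0]
wrist_force: [-0.3, 0.3, -2.3]
gripper_width: 0.12
finger_force: 58.7
```

Run:
```python
from h import *
print(robot.observe()["wrist_force"],pose()[0])
plan([(.4863,-.1547,.115),(.4863,-.1547,.065)],step=.035)
```

```text
[-0.3188  0.3208 -2.266 ] [ 0.515  -0.3056  0.1145]
[[[0.61,0.0,0.0],[0.0,0.0,0.0]],[[0.62,0.0,-0.01],[0.0,0.0,0.0]],[[0.61,-0.01,0.0],[0.01,0.01,0.01]],[[0.62,0.0,0.0],[0.0,0.0,0.0]],[[0.61,0.0,-0.01],[0.0,0.0,0.0]],[[0.0,0.0,0.5],[0.0,0.0,0.0]],[[0.0,0.0,0.5],[0.01,0.01,0.01]]]
end [ 0.4865 -0.1548  0.0652]
```

Call:
arm_command(
  rows=[
    [[0.31,0,0],[0,0,0]],
    [[0.61,0,0],[0,0,0]],
    [[0.61,0,0],[0,0,0]],
    [[0.61,0,0],[0,0,0]],
    [[0.61,-0.01,0],[0,0,0]],
    [[0.31,0,0],[0,0,0]],
    [[0,0,0],[0,0,0]],
    [[0,0,0.45],[0,0,0]],
    [[0,0,0.45],[0,0,0]],
    [[0,0,0],[0,0,0]],
  ],
)

```text
time: 14.1
tcp_pos: [0.4843, -0.1548, 0.0641]
orientation: [-0.002, 0.639, 0.769, -0.001]
wrist_force: [-1.2, 0.7, -2.4]
gripper_width: 0.114
finger_force: 58.9
```

Run:
```python
from h import *
print(robot.observe()["wrist_force"],pose()[0])
plan([(.4863,-.1547,.065)],step=.03)
p=robot.grab_frame("wrist")
a=p["color"][60:290,220:420];cv2.imwrite("pics/w5.png",cv2.resize(a,None,fx=2.5,fy=2.5,interpolation=cv2.INTER_CUBIC))
```

```text
[-1.1968  0.7104 -2.4352] [ 0.4843 -0.1548  0.0641]
[[[-0.01,0.04,-0.02],[-0.03,-0.02,0.01]]]
end [ 0.4863 -0.1549  0.0651]
```

View pics/w5.png

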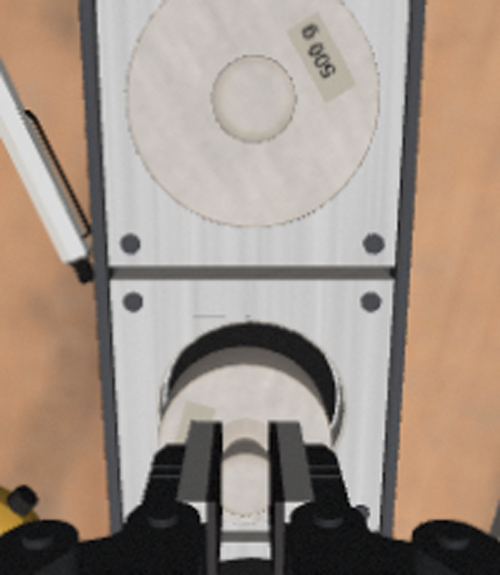

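The weight hangs over nest_200's pocket, about 1–2 mm left (−x) of centre; I correct that while lowering.

Call:
arm_command(
  rows=[
    [[0,0.03,0],[0,0,0]],
    [[0,0,0.1],[0,0,0]],
    [[0,0,0.1],[0,0,0]],
    [[0,0,0.04],[0,0,0]],
    [[0,0,0],[0,0,0]],
    [[0,0,0],[0,0,0]],
  ],
)

```text
time: 14.75
tcp_pos: [0.4873, -0.1546, 0.0554]
orientation: [0.0, 0.639, 0.769, 0.0]
wrist_force: [-0.6, -0.7, -2.3]
gripper_width: 0.117
finger_force: 58.9
```

Call:
arm_command(
  rows=[
    [[0,-0.01,0.06],[0,0,0]],
    [[0,0,0.04],[0,0,0]],
    [[0,0,0.02],[0,0,0]],
    [[0,0,0],[0,0,0]],
    [[0,0,0],[0,0,0]],
  ],
)

```text
time: 15.25
tcp_pos: [0.4868, -0.1547, 0.0493]
orientation: [-0.0, 0.639, 0.769, 0.0]
wrist_force: [0.2, 0.1, -2.4]
gripper_width: 0.115
finger_force: 58.9
```

Call:
arm_command(
  rows=[
    [[0,0,0.02],[0,0,0]],
    [[0,0,0],[0,0,0]],
    [[0,0,0],[0,0,0]],
  ],
)

```text
time: 15.55
tcp_pos: [0.4868, -0.1547, 0.0483]
orientation: [-0.0, 0.639, 0.769, 0.0]
wrist_force: [0.5, -0.2, -2.5]
gripper_width: 0.116
finger_force: 58.9
```

Call:
arm_command(
  rows=[
    [[0,0,0.02],[0,0,0]],
    [[0,0,0],[0,0,0]],
    [[0,0,0],[0,0,0]],
  ],
)

```text
time: 15.85
tcp_pos: [0.4869, -0.1548, 0.0477]
orientation: [0.0, 0.639, 0.769, 0.0]
wrist_force: [-2.8, 0.7, 5.8]
gripper_width: 0.12
finger_force: 59.6
```

Call:
arm_command(
  rows=[
    [[0,0,0.01],[0,0,0]],
    [[0,0,0],[0,0,0]],
    [[0,0,0],[0,0,0]],
  ],
)

```text
time: 16.15
tcp_pos: [0.487, -0.1549, 0.0477]
orientation: [0.0, 0.639, 0.769, 0.0]
wrist_force: [-6.2, 1.1, 11.2]
gripper_width: 0.119
finger_force: 60.1
```

Call:
arm_command(
  rows=[
    [[0,0,0],[0,0,0]],
    [[0,0,0],[0,0,0]],
    [[0,0,0],[0,0,0]],
    [[0,0,0],[0,0,0]],
    [[0,0,-0.3],[0,0,0]],
    [[0,0,-0.5],[0,0,0]],
    [[0,0,-0.2],[0,0,0]],
    [[0,0,0],[0,0,0]],
    [[0,0,0],[0,0,0]],
  ],
  grip=0.5,
)

```text
time: 17.05
tcp_pos: [0.4866, -0.1547, 0.0965]
orientation: [0.0, 0.639, 0.769, 0.0]
wrist_force: [0.3, -0.2, -0.3]
gripper_width: 0.501
finger_force: 0.0
```

Run:
```python
from h import *
print(pose()[0])
plan([(.499,-.2327,.10),(.499,-.2327,.055)],step=.04)
```

```text
[ 0.4866 -0.1547  0.0965]
[[[-0.79,-0.02,-0.04],[0.0,0.0,0.0]],[[-0.79,-0.02,-0.03],[0.0,0.0,0.01]],[[0.0,0.0,0.45],[0.0,0.0,0.0]],[[0.0,0.0,0.45],[0.0,0.0,0.01]]]
end [ 0.4992 -0.2327  0.055 ]
```

Call:
arm_command(
  rows=[
    [[-0.4,-0.01,0],[0,0,0]],
    [[-0.79,-0.02,0],[0,0,0]],
    [[-0.39,-0.01,0],[0,0,0]],
    [[0,0,0.4],[0,0,0]],
    [[0,0,0.4],[0,0,0]],
    [[0,0,0],[0,0,0]],
    [[0,0,0],[0,0,0]],
  ],
)

```text
time: 17.75
tcp_pos: [0.499, -0.2326, 0.0565]
orientation: [-0.001, 0.639, 0.769, -0.0]
wrist_force: [0.5, -0.4, 0.1]
gripper_width: 0.502
finger_force: 0.0
```

Run:
```python
from h import *
print(pose()[0])
plan([(.499,-.2327,.0345)],step=.03)
p=robot.grab_frame("wrist");print(proj(p,[.499,-.2327,.0445]))
a=p["color"][80:290,210:430];cv2.imwrite("pics/w6.png",cv2.resize(a,None,fx=2.5,fy=2.5,interpolation=cv2.INTER_CUBIC))
```

```text
[ 0.499  -0.2326  0.0565]
[[[0.0,0.0,0.44],[-0.01,-0.01,0.02]]]
end [ 0.499  -0.2326  0.0345]
[[316.5024 240.073 ]]
```

View pics/w6.png

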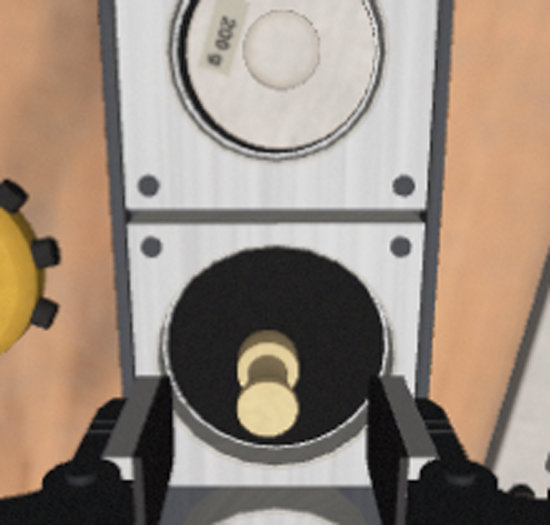

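The adaptor's top is at (317,243), centred between the fingers; weight_small sits level in nest_200's pocket.

Call:
arm_command(
  rows=[
    [[0,0,0.22],[0,0,0]],
    [[0,0,0.2],[0,0,0]],
    [[0,0,0],[0,0,0]],
    [[0,0,0],[0,0,0]],
  ],
)

```text
time: 18.2
tcp_pos: [0.4991, -0.2326, 0.0355]
orientation: [-0.0, 0.639, 0.769, -0.0]
wrist_force: [-0.3, 0.7, 1.2]
gripper_width: 0.497
finger_force: 0.0
```

Call:
arm_command(
  rows=[
    [[0,0,0],[0,0,0]],
    [[0,0,0],[0,0,0]],
    [[0,0,0],[0,0,0]],
    [[0,0,0],[0,0,0]],
    [[0,0,0],[0,0,0]],
    [[0,0,0],[0,0,0]],
  ],
  grip=1.0,
)

```text
time: 18.8
tcp_pos: [0.4994, -0.2329, 0.0363]
orientation: [0.0, 0.639, 0.769, 0.0]
wrist_force: [-2.4, 0.0, 5.6]
gripper_width: 0.155
finger_force: 58.7
```

Call:
arm_command(
  rows=[
    [[0,0,-0.1],[0,0,0]],
    [[0,0,-0.2],[0,0,0]],
    [[0,0,-0.2],[0,0,0]],
    [[0,0,-0.1],[0,0,0]],
    [[0,0,0],[0,0,0]],
    [[0,0,0],[0,0,0]],
  ],
)

```text
time: 19.4
tcp_pos: [0.4992, -0.2327, 0.0658]
orientation: [0.0, 0.639, 0.769, 0.0]
wrist_force: [-0.1, 0.1, -0.0]
gripper_width: 0.159
finger_force: 58.5
```

Run:
```python
from h import *
print(pose()[0])
p=robot.grab_frame("wrist")
a=p["color"][80:290,210:430];cv2.imwrite("pics/w7.png",cv2.resize(a,None,fx=2.5,fy=2.5,interpolation=cv2.INTER_CUBIC))
```

```text
[ 0.4992 -0.2327  0.0658]
```

View pics/w7.png

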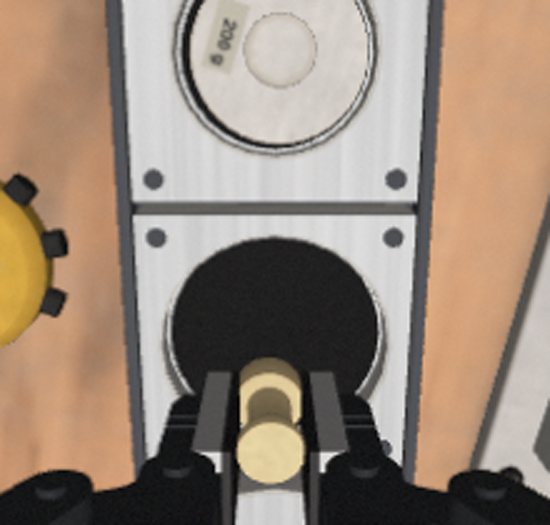

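The adaptor is held upright by its top flange, clear of nest_500's pocket.

Call:
arm_command(
  rows=[
    [[0,0,-0.1],[0,0,0]],
    [[-0.36,0.01,0],[0,0,0]],
    [[-0.7,0.02,0],[0,0,0]],
    [[-0.4,0.01,0],[0,0,0]],
    [[0,0,0],[0,0,0]],
    [[0,0,0.25],[0,0,0]],
    [[0,0,0],[0,0,0]],
    [[0,0,0],[0,0,0]],
  ],
)

```text
time: 20.25
tcp_pos: [0.5143, -0.3034, 0.0575]
orientation: [-0.001, 0.639, 0.769, -0.0]
wrist_force: [0.9, -0.1, 0.3]
gripper_width: 0.161
finger_force: 58.5
```

Run:
```python
from h import *
print(pose()[0])
plan([(.5146,-.304,.055)],step=.03)
p=robot.grab_frame("wrist")
a=p["color"][120:290,230:410];cv2.imwrite("pics/w8.png",cv2.resize(a,None,fx=3.3,fy=3.3,interpolation=cv2.INTER_CUBIC))
```

```text
[ 0.5143 -0.3034  0.0575]
[[[-0.01,0.0,0.05],[-0.01,-0.01,0.02]]]
end [ 0.5144 -0.3039  0.055 ]
```

View pics/w8.png

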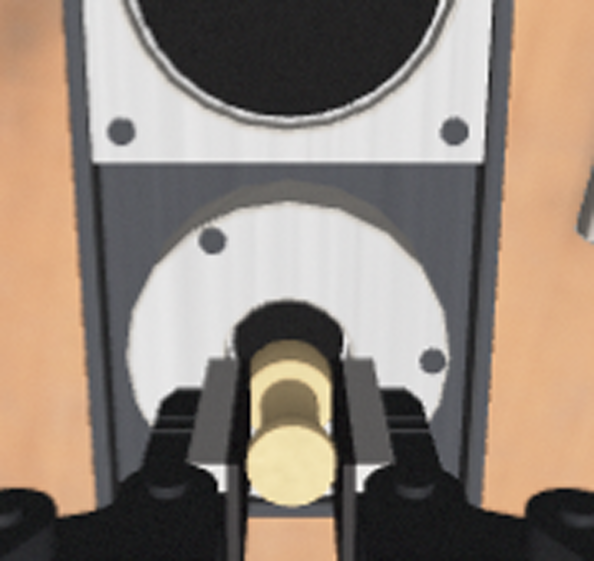

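The adaptor hangs over nest_adaptor's pocket, its foot (291) in line with the pocket (289).

Call:
arm_command(
  rows=[
    [[-0.01,0,0.1],[0,0,0]],
    [[0,0,0.08],[0,0,0]],
    [[0,0,0.08],[0,0,0]],
    [[0,0,0.04],[0,0,0]],
    [[0,0,0],[0,0,0]],
    [[0,0,0],[0,0,0]],
  ],
)

```text
time: 20.9
tcp_pos: [0.5147, -0.3047, 0.0434]
orientation: [0.0, 0.639, 0.769, -0.0]
wrist_force: [0.5, 0.4, -0.4]
gripper_width: 0.16
finger_force: 58.5
```

Call:
arm_command(
  rows=[
    [[0,0,0.05],[0,0,0]],
    [[0,0,0.02],[0,0,0]],
    [[0,0,0],[0,0,0]],
    [[0,0,0],[0,0,0]],
  ],
)

```text
time: 21.3
tcp_pos: [0.5147, -0.3047, 0.0398]
orientation: [-0.0, 0.639, 0.769, -0.0]
wrist_force: [-0.4, -0.0, 0.4]
gripper_width: 0.16
finger_force: 58.5
```

Call:
arm_command(
  rows=[
    [[0,0,0.03],[0,0,0]],
    [[0,0,0.02],[0,0,0]],
    [[0,0,0],[0,0,0]],
    [[0,0,0],[0,0,0]],
  ],
)

```text
time: 21.7
tcp_pos: [0.5147, -0.3046, 0.0373]
orientation: [-0.0, 0.639, 0.769, -0.0]
wrist_force: [0.4, 0.5, -0.2]
gripper_width: 0.152
finger_force: 58.5
```

Call:
arm_command(
  rows=[
    [[0,0,0.02],[0,0,0]],
    [[0,0,0],[0,0,0]],
    [[0,0,0],[0,0,0]],
  ],
)

```text
time: 22.0
tcp_pos: [0.5148, -0.3047, 0.0364]
orientation: [0.0, 0.639, 0.769, 0.0]
wrist_force: [-0.3, 0.3, 0.6]
gripper_width: 0.156
finger_force: 58.6
```

Call:
arm_command(
  rows=[
    [[0,0,0],[0,0,0]],
    [[0,0,0],[0,0,0]],
    [[0,0,0],[0,0,0]],
    [[0,0,0],[0,0,0]],
    [[0,0,-0.3],[0,0,0]],
    [[0,0,-0.6],[0,0,0]],
    [[0,0,-0.8],[0,0,0]],
    [[0,0,0],[0,0,0]],
  ],
  grip=0.5,
)

```text
time: 22.8
tcp_pos: [0.5165, -0.3058, 0.1283]
orientation: [0.004, 0.639, 0.769, 0.0]
wrist_force: [0.5, -0.0, 0.9]
gripper_width: 0.503
finger_force: 0.0
```

Call:
arm_command(
  rows=[
    [[0.3,0,0],[0,0,0]],
    [[0.7,0,0],[0,0,0]],
    [[0.8,0,0],[0,0,0]],
    [[0.8,0,0],[0,0,0]],
    [[0.8,0,0],[0,0,0]],
    [[0.8,0,0],[0,0,0]],
    [[0.38,0,0],[0,0,0]],
    [[0,0,0.5],[0,0,0]],
    [[0,0,0],[0,0,0]],
    [[0,0,0],[0,0,0]],
  ],
)

```text
time: 23.8
tcp_pos: [0.4722, -0.0792, 0.0962]
orientation: [-0.001, 0.639, 0.769, -0.0]
wrist_force: [-0.6, -0.4, 1.2]
gripper_width: 0.502
finger_force: 0.0
```

Run:
```python
from h import *
print(pose()[0])
plan([(.4722,-.0795,.076)],step=.03)
p=robot.grab_frame("wrist");print(proj(p,[.4722,-.0795,.0685]))
a=p["color"][0:290,200:440];cv2.imwrite("pics/w9.png",cv2.resize(a,None,fx=2,fy=2,interpolation=cv2.INTER_CUBIC))
```

```text
[ 0.4722 -0.0792  0.0962]
[[[-0.01,0.0,0.4],[-0.01,0.0,0.02]]]
end [ 0.4723 -0.0797  0.0762]
[[316.6473 229.1198]]
```

View pics/w9.png

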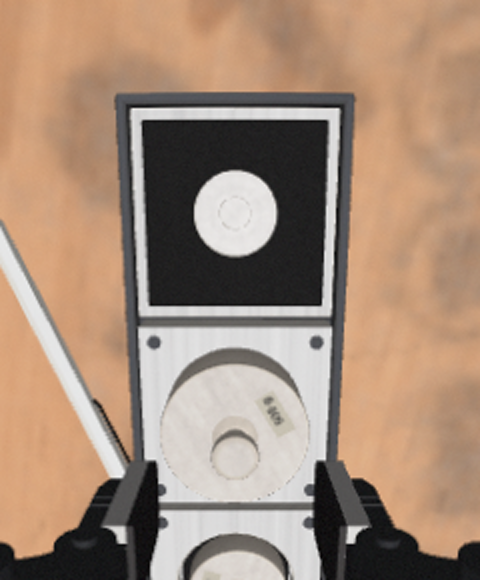

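The disc tip stands upright in the middle of the pad (317,107); weight_big's knob is at (317,228), as predicted.

Call:
arm_command(
  rows=[
    [[0,0,0.25],[0,0,0]],
    [[0,0,0.25],[0,0,0]],
    [[0,0,0.1],[0,0,0]],
    [[0,0,0],[0,0,0]],
    [[0,0,0],[0,0,0]],
  ],
)

```text
time: 24.35
tcp_pos: [0.4727, -0.0796, 0.0663]
orientation: [-0.0, 0.639, 0.769, -0.0]
wrist_force: [-0.0, -0.3, 0.2]
gripper_width: 0.503
finger_force: 0.0
```

Call:
arm_command(
  rows=[
    [[0,0,0],[0,0,0]],
    [[0,0,0],[0,0,0]],
    [[0,0,0],[0,0,0]],
    [[0,0,0],[0,0,0]],
    [[0,0,0],[0,0,0]],
    [[0,0,0],[0,0,0]],
  ],
  grip=1.0,
)

```text
time: 24.95
tcp_pos: [0.4727, -0.0797, 0.0669]
orientation: [0.0, 0.639, 0.769, -0.0]
wrist_force: [-4.9, -0.7, 4.5]
gripper_width: 0.117
finger_force: 58.6
```

Call:
arm_command(
  rows=[
    [[0,0,-0.1],[0,0,0]],
    [[0,0,-0.2],[0,0,0]],
    [[0,0,-0.4],[0,0,0]],
    [[0,0,-0.4],[0,0,0]],
    [[0,0,-0.1],[0,0,0]],
    [[0,0,0],[0,0,0]],
  ],
)

```text
time: 25.55
tcp_pos: [0.473, -0.0796, 0.127]
orientation: [0.001, 0.639, 0.769, 0.0]
wrist_force: [-0.3, -0.4, -4.2]
gripper_width: 0.115
finger_force: 58.8
```

Call:
arm_command(
  rows=[
    [[-0.3,0,0],[0,0,0]],
    [[-0.6,0,0],[0,0,0]],
    [[-0.7,0,0],[0,0,0]],
    [[-0.7,0,0],[0,0,0]],
    [[-0.5,0,0],[0,0,0]],
    [[-0.24,-0.01,0],[0,0,0]],
    [[0,0,0.4],[0,0,0]],
    [[0,0,0.5],[0,0,0]],
    [[0,0,0],[0,0,0]],
    [[0,0,0],[0,0,0]],
  ],
)

```text
time: 26.55
tcp_pos: [0.4998, -0.2288, 0.0811]
orientation: [-0.001, 0.639, 0.769, -0.0]
wrist_force: [0.6, 0.7, -4.7]
gripper_width: 0.12
finger_force: 59.2
```

Run:
```python
from h import *
print(pose()[0])
plan([(.5004,-.2294,.075)],step=.03)
p=robot.grab_frame("wrist")
a=p["color"][80:290,210:430];cv2.imwrite("pics/w10.png",cv2.resize(a,None,fx=2.5,fy=2.5,interpolation=cv2.INTER_CUBIC))
```

```text
[ 0.4998 -0.2288  0.0811]
[[[-0.01,0.01,0.12],[-0.01,-0.01,0.02]]]
end [ 0.5004 -0.2292  0.0751]
```

View pics/w10.png

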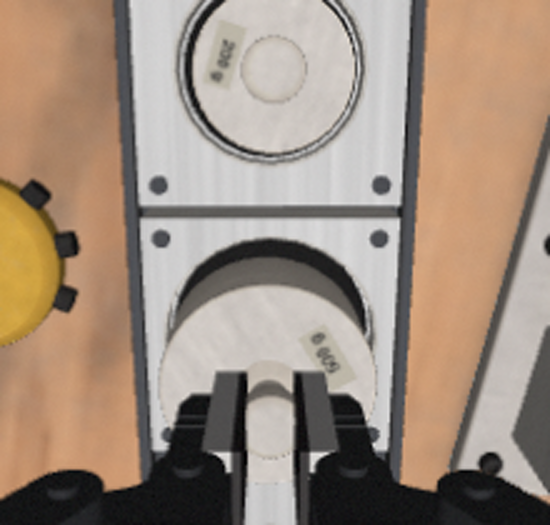

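The large weight hangs centred over nest_500's pocket. Lowering toward TCP z ≈ 0.057.

Call:
arm_command(
  rows=[
    [[-0.01,0.01,0.15],[0,0,0]],
    [[0,0,0.1],[0,0,0]],
    [[0,0,0.08],[0,0,0]],
    [[0,0,0.05],[0,0,0]],
    [[0,0,0],[0,0,0]],
    [[0,0,0],[0,0,0]],
  ],
)

```text
time: 27.2
tcp_pos: [0.5007, -0.2295, 0.0624]
orientation: [0.0, 0.639, 0.769, -0.0]
wrist_force: [0.4, 0.8, -4.1]
gripper_width: 0.117
finger_force: 59.1
```

Call:
arm_command(
  rows=[
    [[0,0,0.05],[0,0,0]],
    [[0,0,0.01],[0,0,0]],
    [[0,0,0],[0,0,0]],
    [[0,0,0],[0,0,0]],
  ],
)

```text
time: 27.6
tcp_pos: [0.5007, -0.2294, 0.0593]
orientation: [0.0, 0.639, 0.769, 0.0]
wrist_force: [0.1, -0.5, -4.1]
gripper_width: 0.119
finger_force: 59.1
```

Call:
arm_command(
  rows=[
    [[0,0,0.02],[0,0,0]],
    [[0,0,0],[0,0,0]],
    [[0,0,0],[0,0,0]],
  ],
)

```text
time: 27.9
tcp_pos: [0.5007, -0.2294, 0.0583]
orientation: [-0.0, 0.639, 0.769, -0.0]
wrist_force: [-0.3, 0.6, -4.9]
gripper_width: 0.119
finger_force: 59.1
```

Call:
arm_command(
  rows=[
    [[0,0,0.02],[0,0,0]],
    [[0,0,0],[0,0,0]],
    [[0,0,0],[0,0,0]],
  ],
)

```text
time: 28.2
tcp_pos: [0.5007, -0.2294, 0.0573]
orientation: [0.0, 0.639, 0.769, -0.0]
wrist_force: [0.2, 0.7, -3.8]
gripper_width: 0.114
finger_force: 59.1
```

Call:
arm_command(
  rows=[
    [[0,0,0.02],[0,0,0]],
    [[0,0,0],[0,0,0]],
    [[0,0,0],[0,0,0]],
  ],
)

```text
time: 28.5
tcp_pos: [0.5009, -0.2295, 0.0571]
orientation: [0.0, 0.639, 0.769, 0.0]
wrist_force: [-3.8, 1.9, 5.0]
gripper_width: 0.12
finger_force: 60.1
```

Call:
arm_command(
  rows=[
    [[0,0,0],[0,0,0]],
    [[0,0,0],[0,0,0]],
    [[0,0,0],[0,0,0]],
    [[0,0,0],[0,0,0]],
    [[0,0,-0.3],[0,0,0]],
    [[0,0,-0.6],[0,0,0]],
    [[0,0,-0.3],[0,0,0]],
    [[0,0,0],[0,0,0]],
  ],
  grip=0.5,
)

```text
time: 29.3
tcp_pos: [0.5017, -0.23, 0.1194]
orientation: [0.002, 0.639, 0.769, 0.0]
wrist_force: [-0.4, 0.6, -0.2]
gripper_width: 0.501
finger_force: 0.0
```

Call:
arm_command(
  rows=[
    [[0.3,0,0],[0,0,0]],
    [[0.7,0,0],[0,0,0]],
    [[0.8,0,0],[0,0,0]],
    [[0.8,0,0],[0,0,0]],
    [[0.8,-0.01,0],[0,0,0]],
    [[0.8,0,0],[0,0,0]],
    [[0.37,0,0],[0,0,0]],
    [[0,0,0.5],[0,0,0]],
    [[0,0,0.4],[0,0,0]],
    [[0,0,0],[0,0,0]],
  ],
)

```text
time: 30.3
tcp_pos: [0.4561, -0.0041, 0.0678]
orientation: [-0.002, 0.639, 0.769, -0.002]
wrist_force: [0.2, -1.2, -0.1]
gripper_width: 0.501
finger_force: 0.0
```

Run:
```python
from h import *
print(pose()[0],robot.observe()["qd"])
plan([(.458,-.0052,.0425)],step=.03)
```

```text
[ 0.4561 -0.0041  0.0678] [-0.0127 -0.02   -0.0519  0.0002  0.0473 -0.0027]
[[[-0.03,0.04,0.51],[-0.04,-0.01,0.02]]]
end [ 0.4582 -0.0052  0.0423]
```

Call:
arm_command(
  rows=[
    [[0,0,0.3],[0,0,0]],
    [[0,0,0.1],[0,0,0]],
    [[0,0,0],[0,0,0]],
    [[0,0,0],[0,0,0]],
  ],
)

```text
time: 30.7
tcp_pos: [0.4585, -0.005, 0.0516]
orientation: [0.0, 0.639, 0.769, 0.0]
wrist_force: [0.4, 0.6, 0.8]
gripper_width: 0.499
finger_force: 0.0
```

Call:
arm_command(
  rows=[
    [[0,0,0.1],[0,0,0]],
    [[0,0,0.08],[0,0,0]],
    [[0,0,0],[0,0,0]],
    [[0,0,0],[0,0,0]],
  ],
)

```text
time: 31.1
tcp_pos: [0.4583, -0.0049, 0.0422]
orientation: [-0.0, 0.639, 0.769, -0.0]
wrist_force: [0.3, -0.2, -0.6]
gripper_width: 0.506
finger_force: 0.0
```

Call:
arm_command(
  rows=[
    [[0,0,0],[0,0,0]],
    [[0,0,0],[0,0,0]],
    [[0,0,0],[0,0,0]],
    [[0,0,0],[0,0,0]],
    [[0,0,0],[0,0,0]],
    [[0,0,0],[0,0,0]],
  ],
  grip=1.0,
)

```text
time: 31.7
tcp_pos: [0.4585, -0.0049, 0.0426]
orientation: [0.0, 0.639, 0.769, 0.0]
wrist_force: [-1.1, 1.0, 6.0]
gripper_width: 0.078
finger_force: 59.0
```

Call:
arm_command(
  rows=[
    [[0,0,-0.1],[0,0,0]],
    [[0,0,-0.2],[0,0,0]],
    [[0,0,-0.1],[0,0,0]],
    [[0,0,0],[0,0,0]],
    [[-0.3,0,0],[0,0,0]],
    [[-0.6,0,0],[0,0,0]],
    [[-0.4,0,0],[0,0,0]],
    [[-0.22,0,0],[0,0,0]],
    [[0,0,0],[0,0,0]],
    [[0,0,0],[0,0,0]],
  ],
)

```text
time: 32.7
tcp_pos: [0.4721, -0.0792, 0.0621]
orientation: [-0.0, 0.639, 0.769, -0.0]
wrist_force: [-0.2, -0.5, -0.6]
gripper_width: 0.077
finger_force: 58.6
```

Run:
```python
from h import *
print(pose()[0])
plan([(C["disc"][0],C["disc"][1],.05)],step=.03)
p=robot.grab_frame("wrist")
a=p["color"][120:290,230:410];cv2.imwrite("pics/w11.png",cv2.resize(a,None,fx=3.3,fy=3.3,interpolation=cv2.INTER_CUBIC))
```

```text
[ 0.4721 -0.0792  0.0621]
[[[-0.02,0.0,0.24],[0.0,0.0,0.01]]]
end [ 0.4722 -0.0802  0.0501]
```

View pics/w11.png

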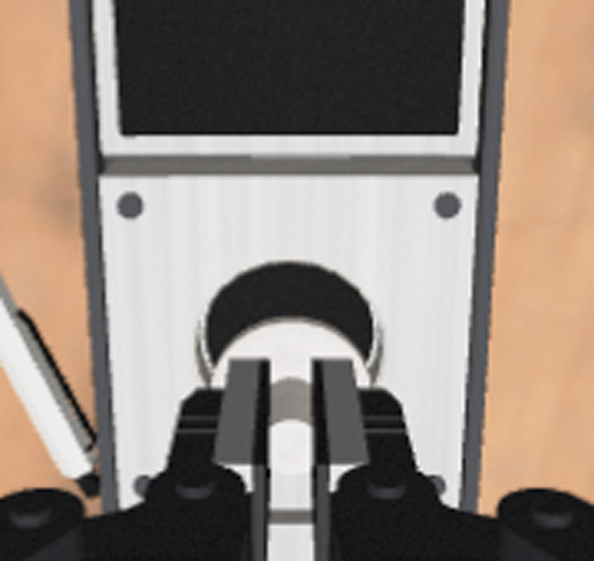

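The disc tip hangs over nest_disc's pocket, in line with it (291 against 290).

Call:
arm_command(
  rows=[
    [[-0.01,0,0.15],[0,0,0]],
    [[0,0,0.12],[0,0,0]],
    [[0,0,0.08],[0,0,0]],
    [[0,0,0.07],[0,0,0]],
    [[0,0,0],[0,0,0]],
    [[0,0,0],[0,0,0]],
  ],
)

```text
time: 33.35
tcp_pos: [0.4724, -0.0801, 0.0413]
orientation: [-0.0, 0.639, 0.769, -0.0]
wrist_force: [-0.3, -0.7, -0.5]
gripper_width: 0.078
finger_force: 58.6
```

Call:
arm_command(
  rows=[
    [[0,0,0.06],[0,0,0]],
    [[0,0,0.04],[0,0,0]],
    [[0,0,0],[0,0,0]],
    [[0,0,0],[0,0,0]],
  ],
)

```text
time: 33.75
tcp_pos: [0.4723, -0.0801, 0.0363]
orientation: [-0.0, 0.639, 0.769, -0.0]
wrist_force: [0.1, -0.2, -0.7]
gripper_width: 0.081
finger_force: 58.6
```

Call:
arm_command(
  rows=[
    [[0,0,0.03],[0,0,0]],
    [[0,0,0],[0,0,0]],
    [[0,0,0],[0,0,0]],
  ],
)

```text
time: 34.05
tcp_pos: [0.4723, -0.0801, 0.0348]
orientation: [0.0, 0.639, 0.769, -0.0]
wrist_force: [-0.5, -0.7, -0.2]
gripper_width: 0.08
finger_force: 58.6
```

Call:
arm_command(
  rows=[
    [[0,0,0.03],[0,0,0]],
    [[0,0,0],[0,0,0]],
    [[0,0,0],[0,0,0]],
  ],
)

```text
time: 34.35
tcp_pos: [0.4723, -0.0801, 0.0333]
orientation: [-0.0, 0.639, 0.769, -0.0]
wrist_force: [-0.5, 1.0, -1.2]
gripper_width: 0.077
finger_force: 58.6
```

Call:
arm_command(
  rows=[
    [[0,0,0.02],[0,0,0]],
    [[0,0,0],[0,0,0]],
    [[0,0,0],[0,0,0]],
  ],
)

```text
time: 34.65
tcp_pos: [0.4725, -0.0802, 0.0326]
orientation: [0.0, 0.639, 0.769, 0.0]
wrist_force: [-2.3, 0.6, 3.8]
gripper_width: 0.08
finger_force: 59.3
```

Call:
arm_command(
  rows=[
    [[0,0,0],[0,0,0]],
    [[0,0,0],[0,0,0]],
    [[0,0,0],[0,0,0]],
    [[0,0,0],[0,0,0]],
    [[0,0,-0.3],[0,0,0]],
    [[0,0,-0.7],[0,0,0]],
    [[0,0,-0.8],[0,0,0]],
    [[0,0,-0.8],[0,0,0]],
    [[0,0,-0.5],[0,0,0]],
  ],
  grip=0.5,
)

```text
time: 35.55
tcp_pos: [0.4727, -0.0802, 0.1918]
orientation: [0.002, 0.639, 0.769, 0.001]
wrist_force: [0.1, 0.8, 0.5]
gripper_width: 0.504
finger_force: 0.0
```

Call:
arm_command(
  rows=[
    [[-0.7,0,-0.3],[0,0,0]],
    [[-0.7,0,-0.3],[0,0,0]],
    [[-0.7,0,-0.3],[0,0,0]],
    [[-0.7,0,0],[0,0,0]],
    [[0,0,0],[0,0,0]],
    [[0,0,0],[0,0,0]],
    [[0,0,0],[0,0,0]],
  ],
)

```text
time: 36.25
tcp_pos: [0.4978, -0.217, 0.2327]
orientation: [0.0, 0.639, 0.769, 0.0]
wrist_force: [-0.2, 0.1, -0.8]
gripper_width: 0.499
finger_force: 0.0
```

Run:
```python
from h import *
p=robot.grab_frame("wrist")
a=p["color"][0:255,280:370];a=cv2.rotate(a,cv2.ROTATE_90_COUNTERCLOCKWISE);a=cv2.resize(a,None,fx=3.1,fy=3.1,interpolation=cv2.INTER_CUBIC)
q=robot.grab_frame("side")["color"][170:290,280:390];q=cv2.resize(q,(275,300),interpolation=cv2.INTER_CUBIC)
b=np.zeros((590,800,3),np.uint8);b[:a.shape[0],:a.shape[1]]=a[:,:800];b[285:585,:275]=q;cv2.imwrite("pics/fin.png",b)
```

```text
(no output)
```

View pics/fin.png

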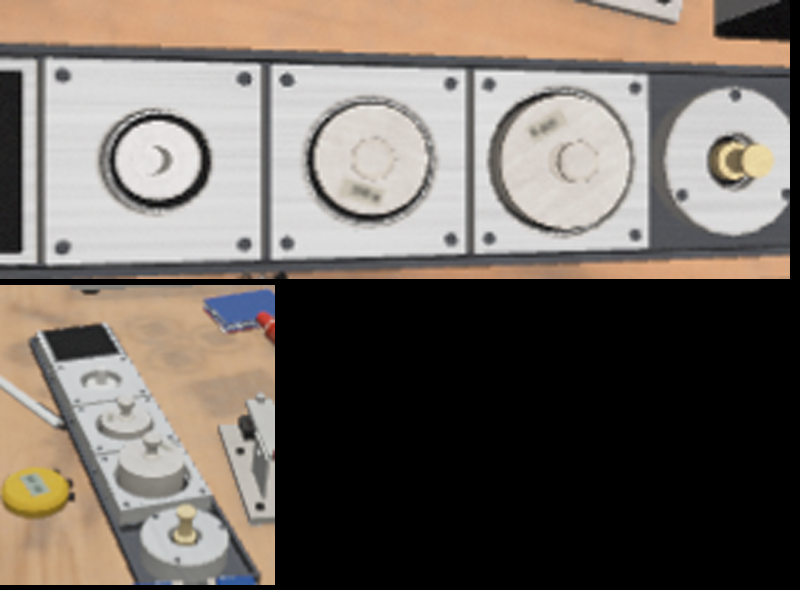

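All four pieces are down in their own pockets and upright: disc tip (155,160), small weight (372,157), large weight (565,160) and adaptor (740,160). The gripper is clear.

```bash
python3 -c "
from workcell import robot
print(robot.job_done())"
```

```text
the job is handed in; nothing more can be done
None
```

All four pieces went upright into their own pockets and nothing was tipped; I handed the job in at about 36 s, and `job_done()` returned no verdict.

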